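# Unbolt the sloping tool chest

### The arm

A 7-joint arm with a two-finger parallel gripper is mounted at the origin on the work surface. World frame = base frame: x ahead of the robot, y to its left, z up, the work surface at z = 0. Lengths are in m, angles in rad, forces in N, time in s.
With the tool pointing down it reaches from about 0.4 to 0.85 m from the base axis. Payload 10.4 kg.
Tool frame: the origin (TCP) lies midway between the tips of the shut fingers; the grasp point (between the pads) lies 19 mm behind it; z points along the fingers, y is the line along which they close (so a half turn about z gives the same grasp; the last joint's range is limited). The gripper opens to 87 mm and grips with 3 to 60 N. Pads are 19 mm wide; open, the fingers measure 117 mm over their backs; the gripper's body (75 mm by 190 mm) begins 51 mm behind the grasp point.
Start: joints at [1.2, 0.332, -0.065, 1.46, 0.022, 1.35, -0.088], TCP at [0.213, -0.588, 0.223] pointing down, gripper open.
Joint ranges: [-2.6, 2.6], [-0.5, 2.12], [-1.47, 1.34], [0.16, 2.42], [-1.27, 4.41], [0.06, 2.06], [-2.6, 2.6]. Speed limits (rad/s): [2.22, 2.22, 2.79, 2.79, 3.14, 3.14, 3.14].

### API

Orientations are given as a unit quaternion [x, y, z, w].
In Python, from bench import sensors, eyes, order gives the robot as it stands.
- The arm moves only by the tool arm_command, never from a script. Its argument "steps" is a list of rows, each an object with "rot": the turn, a rotation vector about the world's x, y, z in degrees, a list of three; "slide": the shift along the world's x, y, z in m, a list of three; "grip": the opening, from 0 (shut) to 1 (fully open). A call has exactly 8 rows; each row shifts and turns the commanded pose from where the row before left it; what a row does not reach is not made up. A row lasts 1/8 s, in which the tool goes at most 62.5 mm and 10.7 degrees, less where a joint would pass 70% of its speed; a pose out of reach is approached as far as the arm can. A call with a gripper value outside its range is refused whole. The fingers move at their own pace and stop on an object; "newtons" is the grip in N (left out, the last holds). Time passes only in rows, so rows that do not move let the fingers close, or fill a call up. It gives the time, the measured TCP pose, the force, the opening and the grip force at its end, in the units of the state.
- sensors.read_state(): the state, without advancing time (a new reading comes with each control period).
- eyes.camera(name): name is "scene" or "top"; returns a dict with "pixels" (420x560x3 uint8, red, green, blue), "intrinsics" (3x3 intrinsics, pixels), "pose" (4x4, takes a point from camera to world coordinates). Camera axes: x right, y down, z forward; pixel columns grow to the right and rows downward; lengths in m; the calibration is good to about 2 mm. A picture is of the moment at which its call begins. There is no depth.
- order.close_job(): hands the job in; it is judged then, once.
Trained networks look in a picture, given as the dict that the camera call returned (one of the last four; its "shot" number tells which), for a name from the list of things; names that differ only in an ending like _2 or _b are one class to them, and where a whole thing is asked for, a point or a joint stands for the part that bears it (a point fixed in the world has none). Each returns a list of dicts, best first, with "conf" (0 to 1); they miss things now and then, are a little off and sometimes report something else, mostly with a low value. They report only what shows in the picture. A call takes as long as a camera call.
- eyes.look_for(name, picture): "bbox" ([left, top, right, bottom] in pixels, round what is visible of it).
The state is a dict: "time": time; "joint_positions": joint angles; "joint_vel": joint speeds; "joint_torque": joint torques, N m; "ee_pos": TCP position; "eef_rot": TCP orientation; "ft_force": force on the tool from outside, world axes, zero at the start; "torque": the same for the moment, N m; "width": finger opening in m; "grip_force": force on a finger pad.
Only numpy, scipy, OpenCV 4.12 (cv2) and the standard library are available. Lean on these libraries where they do the work, as an engineer would, in place of code of your own. Each camera call takes 0.05 s, during which the arm holds its last target. There are 200 camera calls.

### The job

Unfasten the lid of the sloping tool chest: first swing the keeper bar down out of the bolt's way until it points straight down the slope, then draw the bolt fully back to its stop. Leave the bar down and the bolt drawn, let go, and leave the other things on the bench where they are.

Things in the scene. Friction and masses are not known exactly. Their poses are not given: they have to be found in the camera images.
- chest: Grey steel tool chest fixed to the bench, left or right, turned up to 0.2 rad; 340 deep (x), 380 wide (y), 280 mm high. Origin: centre of underside; x away from the robot, y left, z up. Front 130 mm high; from there the top slopes up at 30 deg from level, away from the robot, x = -170 to +90 mm; the last 80 mm of the top are level and carry a jar and a wood block, both fixed.
- slope_mid (a point): Middle of the chest's sloping face, on its surface: chest (-40, 0, 205) mm. Axes as the chest's. 'Out' means square to the slope: 30 deg from vertical, leaning towards the robot.
- rail_mid (a point): Middle of the chest's steel carrying rail: an 18 mm thick bar along y above the slope, chest (-40, 0, 334) mm, on uprights at y = +-182 mm. It stands over bolt and keeper, so an upright gripper does not fit there: come in from the robot's side, tilted 20 to 35 deg, along the two knobs.
- keeper_knob (a point): On the axis of the keeper's knob, 48 mm out from the slope. The knob is a plain 22 mm round post that turns freely on its own stem, standing square out of the keeper bar, 55 mm from its pivot, top 65 mm out from the slope. z: out of the slope, along the knob; with the keeper closed x is up the slope and y chest left; turns with the keeper.
- keeper_pivot (a point): Pivot of the keeper (first catch), on the bar's top face, 18 mm out from the slope, 75 mm left and 6 mm down the slope from slope_mid. The bar is flat dark steel, 118 x 36 x 12 mm, parallel to the slope (plywood lid). Closed, it points to chest right and its end stands about 8 mm from the bolt's handle and blocks it; open, it points down the slope. Axes as for the knob.
- keeper (a joint): Angle of the keeper: 0 closed (starts at 0 to 0.06), grows as the knob swings down the slope, towards the robot, in an arc of 55 mm radius about the pivot; stop at 1.6 rad, the bar pointing straight down the slope. Stiff hinge, stays where it is left; about 2 N at the knob.
- bolt_handle (a point): On the axis of the bolt's handle, 48 mm out from the slope. The bolt (second latch) is a bright 12 mm steel rod lying across the slope in two staples; at its left end stands a plain round handle, 18 mm thick, square out of the slope, top 65 mm out; closed it is 60 mm right of slope_mid, 80 mm from the closed keeper's knob. x: up the slope, y: chest left, z: out.
- bolt (a joint): Travel of the bolt in m: 0 shot home (starts at 0 to 0.004), grows as it is drawn to chest left (+y), stop at 0.055. Stiff: about 3 N to move; stays where it is left.
- brush: Paint brush about 200 mm long, lying on the bench in front of the chest. Origin: centre of its underside, x along it.
- tape: Black and yellow tape measure, 75 x 40 x 65 mm, standing on the bench in front of the chest. Origin: centre of its underside.
- hammer: Hammer about 260 mm long with a wooden handle, lying on the bench in front of the bench vise. Origin: centre of its underside, x along it.

How it is judged:
On the way, in this order (a step that is already met when the one before it is completed fails the run):
1. the keeper bar is swung down out of the way (beyond 1.25 rad) while the bolt is still shot (under 15 mm) (value of joint keeper above 1.25 rad and value of joint bolt below 0.015 m), for 0.2 s.
2. the bolt is drawn back (beyond 47 mm) with the keeper bar still down (value of joint keeper above 1.25 rad and value of joint bolt above 0.047 m), for 0.2 s.
At the end, for the whole second after the job is handed in: The keeper bar is swung down beyond 1.25 rad (of 1.6) and the bolt is drawn back beyond 47 mm (of 55), both at rest and let go; brush, tape measure and hammer lie within 40 mm of where they were (all of step 2 and velocity of joint bolt below 0.01 m/s and velocity of joint keeper below 0.05 rad/s); the robot touches nothing.
It fails at once if the paint brush is shoved more than 40 mm from its place (distance of brush from where it was at the start of the episode above 0.04 m).
It fails at once if the tape measure is shoved more than 40 mm from its place (distance of tape from where it was at the start of the episode above 0.04 m).
It fails at once if the hammer is shoved more than 40 mm from its place (distance of hammer from where it was at the start of the episode above 0.04 m).
It also fails if it takes over 56 s, if anything falls off the work surface, if the arm or the gripper's body presses on something with over 40 N, if the wrist force passes 120 N, or if a joint passes its speed limit or range.

## Working session

There is one attempt and no reset: what is moved stays moved. The work goes in short steps, Python scripts to look and compute and a tool call to move; the robot and the scene stay as the last step left them, time stands still between calls to the robot, and variables do not carry over. Pictures are saved under pics/ and viewed, at most 10 in all, crops included, and the job is handed in when it is done.

Besides the shell and the picture viewer there is one more tool, called as name([rows], argument=value, ...), one row to a line, values as JSON. arm_command: Moves the arm, as the interface text tells. Its arguments: {"type":"object","properties":{"steps":{"type":"array","items":{"type":"object","properties":{"rot":{"type":"array","items":{"type":"number"}},"slide":{"type":"array","items":{"type":"number"}},"grip":{"type":"number"}}}},"newtons":{"type":"number"}},"required":["steps"]}

```bash
mkdir -p pics
cat > h.py <<'E'
import numpy as np,cv2
from bench import sensors,eyes,order
def snap(n,save=None):
    p=eyes.camera(n)
    if save: cv2.imwrite('pics/'+save,p['pixels'][:,:,::-1])
    return p
def ray(p,uv):
    K=np.array(p['intrinsics']);T=np.array(p['pose'])
    d=T[:3,:3]@np.linalg.inv(K)@[uv[0],uv[1],1];return T[:3,3],d/np.linalg.norm(d)
def proj(p,X):
    K=np.array(p['intrinsics']);T=np.array(p['pose'])
    c=(np.atleast_2d(X)-T[:3,3])@T[:3,:3];q=c@K.T;return q[:,:2]/q[:,2:]
def tri(a,b):
    (o,d),(q,e)=a,b
    s=np.linalg.lstsq(np.c_[d,-e],q-o,rcond=None)[0]
    return (o+s[0]*d+q+s[1]*e)/2,np.linalg.norm(o+s[0]*d-q-s[1]*e)
E
python3 - <<'E'
from h import *
s=sensors.read_state();print(s['time'],s['ee_pos'],s['eef_rot'],s['width'])
for n in('scene','top'):
    p=snap(n,n+'0.png');print(n,np.round(p['pose'],3).tolist(),np.round(p['intrinsics'],1).tolist())
    for k in('chest','keeper_knob','bolt_handle','keeper','bolt','rail_mid','brush','tape','hammer'):
        print(k,[(np.round(d['bbox']).astype(int).tolist(),round(d['conf'],2)) for d in eyes.look_for(k,p)[:2]])
E
```

```text
0.0 [ 0.2128942  -0.58721452  0.22175151] [ 9.84914415e-01  1.73040718e-01 -1.52525018e-04 -6.94283222e-04] 0.08689502847131726
scene [[-0.906, 0.359, -0.226, 0.847], [0.424, 0.784, -0.454, 0.435], [0.014, -0.507, -0.862, 1.196], [0.0, 0.0, 0.0, 1.0]] [[432.9, 0.0, 280.1], [0.0, 432.9, 214.0], [0.0, 0.0, 1.0]]
chest [([191, 216, 374, 418], 0.85), ([350, 295, 396, 369], 0.36)]
keeper_knob [([292, 286, 318, 346], 0.75)]
bolt_handle [([279, 243, 306, 286], 0.53), ([260, 179, 314, 240], 0.29)]
keeper [([291, 291, 321, 345], 0.75)]
bolt [([281, 246, 306, 288], 0.75), ([352, 296, 393, 366], 0.65)]
rail_mid [([192, 216, 370, 419], 0.63)]
brush [([354, 295, 394, 368], 0.88)]
tape [([328, 254, 361, 282], 0.77)]
hammer [([292, 291, 319, 348], 0.57)]
top [[0.017, -0.987, 0.159, 0.336], [-1.0, -0.015, 0.01, -0.079], [-0.008, -0.159, -0.987, 1.546], [0.0, 0.0, 0.0, 1.0]] [[485.8, 0.0, 280.5], [0.0, 485.8, 212.7], [0.0, 0.0, 1.0]]
chest [([120, 80, 284, 237], 0.88)]
keeper_knob [([167, 165, 217, 184], 0.62)]
bolt_handle [([216, 175, 256, 185], 0.64)]
keeper [([168, 162, 218, 188], 0.61), ([120, 80, 281, 236], 0.51)]
bolt [([215, 172, 254, 186], 0.58)]
rail_mid [([123, 78, 285, 241], 0.67)]
brush [([153, 239, 216, 253], 0.75)]
tape [([234, 238, 244, 271], 0.62), ([121, 80, 286, 238], 0.46)]
hammer [([282, 216, 368, 247], 0.58)]
```

Run:
```python
import cv2
a=cv2.imread('pics/scene0.png')[200:420,180:410];cv2.imwrite('pics/sc_c.png',cv2.resize(a,None,fx=2.7,fy=2.7,interpolation=cv2.INTER_CUBIC))
a=cv2.imread('pics/top0.png')[70:290,105:385];cv2.imwrite('pics/tp_c.png',cv2.resize(a,None,fx=2.7,fy=2.7,interpolation=cv2.INTER_CUBIC))
```

```text
(no output)
```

View pics/sc_c.png

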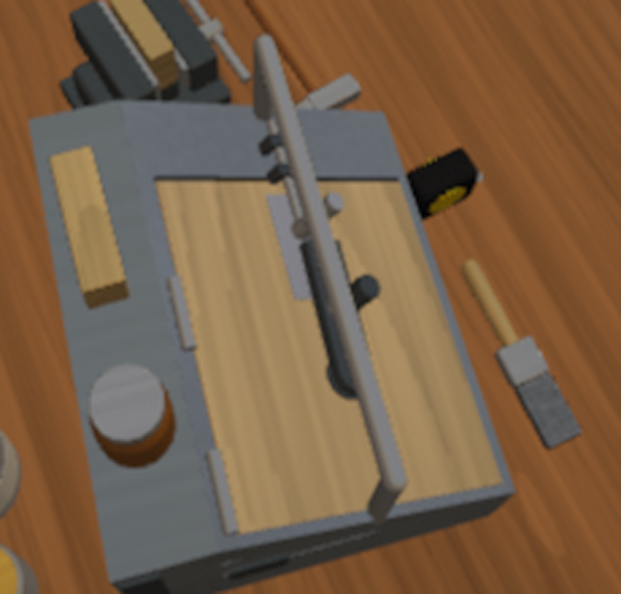

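View pics/tp_c.png

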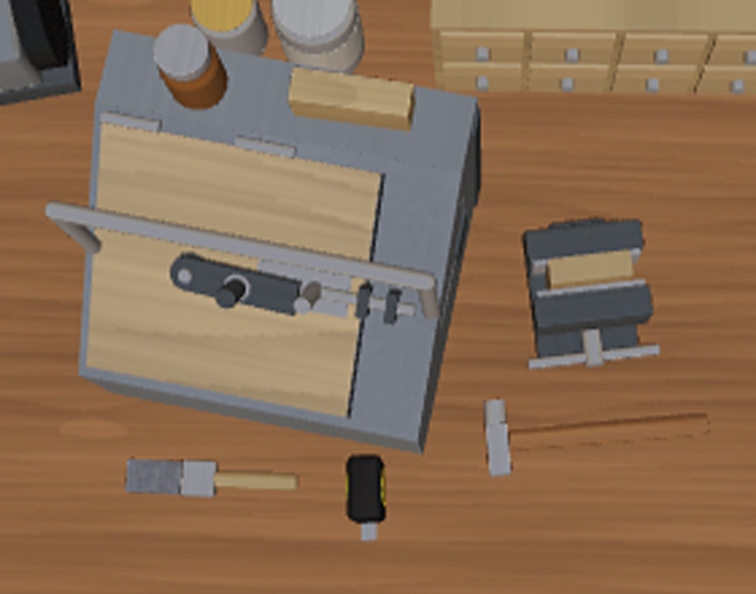

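Scene crop: chest with its rail, keeper knob top at full-picture (317,306), bolt handle top at (304,275). Top crop: knob top at (189,180), handle top at (217,183); the keeper is closed. The brush and tape lie in front of the chest and the hammer to its right.

```bash
cat > fit.py <<'E'
from h import *
from scipy.optimize import least_squares
from scipy.spatial.transform import Rotation as R
c,s=np.cos(np.pi/6),.5
U=np.array([c,0,s]);N=np.array([-s,0,c]);Y=np.array([0,1,0]);M=np.array([-.04,0,.205])
def sp(up,left,out): return M+up*U+left*Y+out*N
def knob(q,h=.065): return sp(-.006-.055*np.sin(q),.075-.055*np.cos(q),h)
def bolt(b,sb,h=.065): return sp(sb,-.06+b,h)
def W(P,v):
    return R.from_euler('z',v[2]).apply(P)+[v[0],v[1],0]
E
cat > run1.py <<'E'
from fit import *
def f(a,o): return np.array(a)/2.7+np.array(o)
S=(180,200);T=(105,70)
ps=snap('scene');pt=snap('top')
fl=(-.17,.19,.13);fr=(-.17,-.19,.13);bl=(.17,.19,.28);br=(.17,-.19,.28)
obs=[(ps,fl,f((512,490),S)),(ps,fr,f((384,113),S)),(ps,br,f((33,119),S)),(ps,bl,f((112,583),S)),
(pt,fl,f((81,376),T)),(pt,bl,f((113,32),T)),(pt,br,f((478,98),T)),
(ps,'k',f((370,287),S)),(pt,'k',f((228,296),T)),(ps,'b',f((334,203),S)),(pt,'b',f((303,305),T))]
def g(v):
    r=[]
    for p,X,uv in obs:
        P=knob(v[3]) if X=='k' else bolt(v[4],v[5]) if X=='b' else np.array(X)
        r+=list((proj(p,W(P,v))[0]-uv))
    return np.r_[r,(v[3]-.03)/.03,(v[4]-.002)/.002,(v[5]+.006)/.004]
o=least_squares(g,[.7,.15,-.15,.03,.002,-.006],loss='soft_l1',x_scale=[.01]*6)
print(np.round(o.x,4));print(np.round(g(o.x)[:-3].reshape(-1,2),1).tolist())
v=o.x;np.save('v.npy',v)
for q in np.linspace(v[3],1.6,6): print('knob48',round(q,2),np.round(W(knob(q,.048),v),4))
for b in (v[4],.055): print('bolt48',np.round(W(bolt(b,v[5],.048),v),4))
r=R.from_euler('z',v[2]); print('N',r.apply(N),'left',r.apply(Y),'U',r.apply(U),'rail',W(np.array([-.04,0,.334]),v))
E
python3 run1.py
```

```text
[ 0.7012  0.1546 -0.1797  0.0208  0.0021  0.0011]
[[1.2, 0.2], [-0.5, -1.1], [-2.1, -0.2], [-1.0, -0.5], [-1.6, -0.2], [-0.4, -0.8], [-0.8, -0.1], [-0.4, -1.3], [-1.8, 1.0], [0.3, -1.5], [-1.2, 0.3]]
knob48 0.02 [0.6358 0.1869 0.243 ]
knob48 0.34 [0.6218 0.1925 0.2345]
knob48 0.65 [0.6103 0.203  0.2269]
knob48 0.97 [0.6024 0.2171 0.2209]
knob48 1.28 [0.5988 0.2336 0.2172]
knob48 1.6 [0.6    0.2509 0.2161]
bolt48 [0.6288 0.109  0.2471]
bolt48 [0.6383 0.161  0.2471]
N [-0.49194488  0.0893881   0.8660254 ] left [0.17877621 0.98388976 0.        ] U [ 0.85207353 -0.15482474  0.5       ] rail [0.66189243 0.16176992 0.334     ]
```

arm_command([
  {"slide": [0,0,0.05],"rot": [0,0,10],"grip": 0.6},
  {"slide": [0,0,0.05],"rot": [0,0,10],"grip": 0.6},
  {"slide": [0.022,0.049,0.0022],"rot": [0,0,10],"grip": 0.6},
  {"slide": [0.022,0.049,0.0022],"rot": [0,0,10],"grip": 0.6},
  {"slide": [0.022,0.049,0.0022],"rot": [0,0,10],"grip": 0.6},
  {"slide": [0.022,0.049,0.0022],"rot": [0,0,10],"grip": 0.6},
  {"slide": [0.022,0.049,0.0022],"rot": [0,0,10],"grip": 0.6},
  {"slide": [0.022,0.049,0.0022],"rot": [0,0,10],"grip": 0.6},
])

```text
time: 2.1
ee_pos: [0.3455, -0.2919, 0.3361]
eef_rot: [0.641, 0.767, -0.0, 0.0]
ft_force: [0.8, 0.1, 0.4]
width: 0.0521
grip_force: 0.0
```

arm_command([
  {"slide": [0.022,0.049,0.0022],"rot": [0,0,10],"grip": 0.6},
  {"slide": [0.022,0.049,0.0022],"rot": [0,0,10],"grip": 0.6},
  {"slide": [0.022,0.049,0.0022],"rot": [0,0,10],"grip": 0.6},
  {"slide": [0.022,0.049,0.0022],"rot": [0,0,10],"grip": 0.6},
  {"slide": [0.022,0.049,0.0022],"rot": [0,0,10],"grip": 0.6},
  {"slide": [0.022,0.049,0.0022],"rot": [0,0,10],"grip": 0.6},
  {"slide": [0.022,0.049,0.0022],"rot": [0,0,10],"grip": 0.6},
  {"slide": [0,0,0],"rot": [0,0,0],"grip": 0.6},
])

```text
time: 3.1
ee_pos: [0.4994, 0.0538, 0.3513]
eef_rot: [0.083, 0.997, 0.001, 0.0]
ft_force: [0.4, -0.4, -0.6]
width: 0.0524
grip_force: 0.0
```

arm_command([
  {"slide": [0.0237,0.0483,0.0023],"rot": [-1.8,-9.8,-0.2],"grip": 0.6},
  {"slide": [0.0237,0.0483,0.0023],"rot": [-1.8,-9.8,-0.2],"grip": 0.6},
  {"slide": [0.0237,0.0483,0.0023],"rot": [-1.8,-9.8,-0.2],"grip": 0.6},
  {"slide": [0,0,0],"rot": [0,0,0],"grip": 0.6},
  {"slide": [0.0246,-0.0045,-0.0433],"rot": [0,0,0],"grip": 0.6},
  {"slide": [0.0246,-0.0045,-0.0433],"rot": [0,0,0],"grip": 0.6},
  {"slide": [0,0,0],"rot": [0,0,0],"grip": 0.6},
  {"slide": [0,0,0],"rot": [0,0,0],"grip": 0.6},
])

```text
time: 4.1
ee_pos: [0.6195, 0.1849, 0.2725]
eef_rot: [0.091, 0.962, -0.024, 0.257]
ft_force: [-0.0, -0.1, 0.8]
width: 0.0525
grip_force: 0.0
```

```bash
cat > chk.py <<'E'
from fit import *
import sys
v=np.load('v.npy');n=sys.argv[1]
s=sensors.read_state();rr=R.from_quat(s['eef_rot']);r=R.from_euler('z',v[2])
p=r.inv().apply(np.array(s['ee_pos'])-[v[0],v[1],0])-M
print('TCP up,left,out mm',np.round([p@U*1e3,p@Y*1e3,p@N*1e3],1),'toolz in slope',np.round([r.inv().apply(rr.apply([0,0,1]))@k for k in(U,Y,N)],3),'tooly',np.round([r.inv().apply(rr.apply([0,1,0]))@k for k in(U,Y,N)],3))
im=[]
for c_ in('scene','top'):
    q=snap(c_);uv=proj(q,np.array([W(knob(v[3]),v)]))[0].astype(int)
    x,y=uv;im.append(cv2.resize(q['pixels'][y-60:y+60,x-60:x+60,::-1],(400,400),interpolation=cv2.INTER_CUBIC))
cv2.imwrite('pics/'+n,np.hstack(im))
E
python3 chk.py a.png
```

```text
TCP up,left,out mm [-6.  15.2 81.4] toolz in slope [-0.002 -0.004 -1.   ] tooly [ 0.007  1.    -0.004]
```

View pics/a.png

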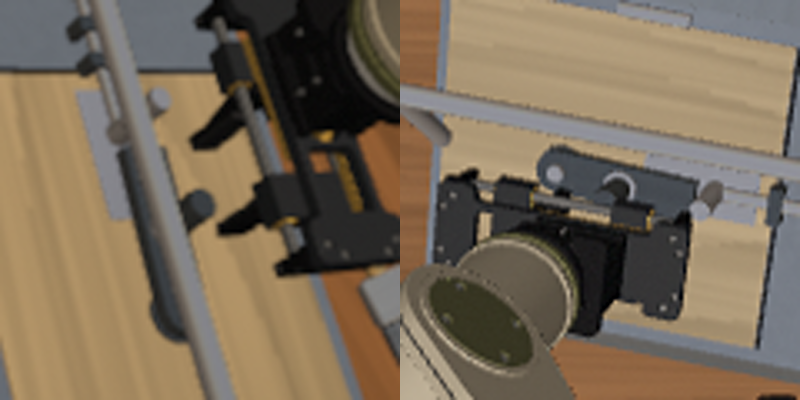

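Left: the fingertips (195,140) and (222,228) stand off above the knob top (200,205), which is at its predicted pixel. I shift 5 mm left, go in, and close.

arm_command([
  {"slide": [0.001,0.005,0],"rot": [0,0,0],"grip": 0.6},
  {"slide": [0.0123,-0.0022,-0.0217],"rot": [0,0,0],"grip": 0.6},
  {"slide": [0.0123,-0.0022,-0.0217],"rot": [0,0,0],"grip": 0.6},
  {"slide": [0,0,0],"rot": [0,0,0],"grip": 0.6},
  {"slide": [0,0,0],"rot": [0,0,0],"grip": 0.1},
  {"slide": [0,0,0],"rot": [0,0,0],"grip": 0.1},
  {"slide": [0,0,0],"rot": [0,0,0],"grip": 0.1},
  {"slide": [0,0,0],"rot": [0,0,0],"grip": 0.1},
], newtons=12)

```text
time: 5.2
ee_pos: [0.645, 0.1838, 0.2285]
eef_rot: [0.091, 0.962, -0.026, 0.257]
ft_force: [-8.1, -2.5, 9.7]
width: 0.0217
grip_force: 12.0
```

arm_command([
  {"slide": [-0.0015,0.0003,0.0026],"rot": [0,0,0],"grip": 0.1},
  {"slide": [0,0,0],"rot": [0,0,0],"grip": 0.1},
  {"slide": [-0.0047,0.0011,-0.0028],"rot": [0,0,0],"grip": 0.1},
  {"slide": [-0.0047,0.0015,-0.0028],"rot": [0,0,0],"grip": 0.1},
  {"slide": [-0.0047,0.003,-0.0028],"rot": [0,0,0],"grip": 0.1},
  {"slide": [0,0,0],"rot": [0,0,0],"grip": 0.1},
  {"slide": [0,0,0],"rot": [0,0,0],"grip": 0.1},
  {"slide": [0,0,0],"rot": [0,0,0],"grip": 0.1},
])

```text
time: 6.2
ee_pos: [0.6285, 0.1911, 0.2202]
eef_rot: [0.09, 0.962, -0.024, 0.255]
ft_force: [6.0, 0.9, -13.7]
width: 0.0217
grip_force: 12.0
```

```bash
python3 chk.py b.png; python3 -c "
from h import *
s=sensors.read_state();print(s['ft_force'],s['ee_pos'],s['width'],s['grip_force'])"
```

```text
TCP up,left,out mm [-25.4  22.9  32.2] toolz in slope [-0.005 -0.004 -1.   ] tooly [ 0.006  1.    -0.004]
[  6.14156396   1.64772213 -12.91098213] [0.62853958 0.19108796 0.22017745] 0.021836358912120147 12.000221356283873
```

View pics/b.png

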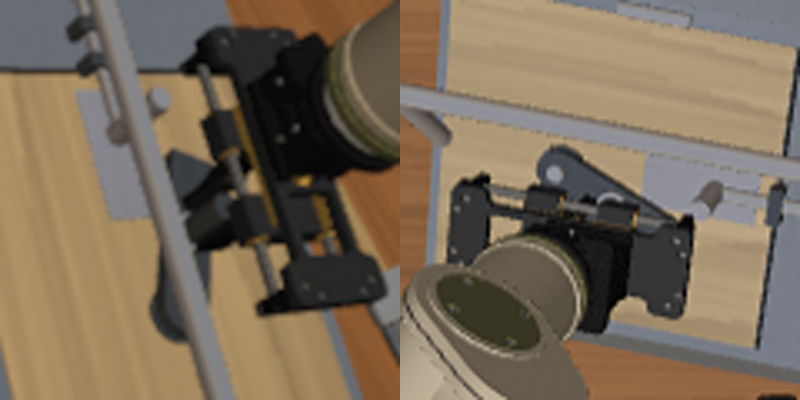

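The keeper follows the grip and the bar is about 0.36 rad down. I work out the rest of the arc.

Run:
```python
from fit import *
v=np.load('v.npy')
a=np.array([W(knob(q,.031),v) for q in [.36]+list(np.linspace(.50,1.62,9))])
print(np.round(np.diff(a,axis=0),4).tolist())
```

```text
[[-0.0054, 0.0042, -0.0035], [-0.0048, 0.0051, -0.0032], [-0.0041, 0.0058, -0.0029], [-0.0033, 0.0065, -0.0025], [-0.0024, 0.007, -0.0021], [-0.0016, 0.0074, -0.0016], [-0.0006, 0.0076, -0.0011], [0.0003, 0.0077, -0.0006], [0.0012, 0.0076, -0.0001]]
```

arm_command([
  {"slide": [0.0008,-0.0001,-0.0014],"rot": [0,0,0],"grip": 0.1},
  {"slide": [-0.0054,0.0042,-0.0035],"rot": [0,0,0],"grip": 0.1},
  {"slide": [-0.0048,0.0051,-0.0032],"rot": [0,0,0],"grip": 0.1},
  {"slide": [-0.0041,0.0058,-0.0029],"rot": [0,0,0],"grip": 0.1},
  {"slide": [-0.0033,0.0065,-0.0025],"rot": [0,0,0],"grip": 0.1},
  {"slide": [-0.0024,0.007,-0.0021],"rot": [0,0,0],"grip": 0.1},
  {"slide": [0,0,0],"rot": [0,0,0],"grip": 0.1},
  {"slide": [0,0,0],"rot": [0,0,0],"grip": 0.1},
])

```text
time: 7.3
ee_pos: [0.6096, 0.2213, 0.2061]
eef_rot: [0.089, 0.962, -0.023, 0.256]
ft_force: [-0.6, 0.2, -7.4]
width: 0.0215
grip_force: 12.0
```

arm_command([
  {"slide": [-0.0016,0.0074,-0.0016],"rot": [0,0,0],"grip": 0.1},
  {"slide": [-0.0006,0.0076,-0.0013],"rot": [0,0,0],"grip": 0.1},
  {"slide": [0.0003,0.0077,-0.001],"rot": [0,0,0],"grip": 0.1},
  {"slide": [0.0012,0.007,-0.0001],"rot": [0,0,0],"grip": 0.1},
  {"slide": [0,0,0],"rot": [0,0,0],"grip": 0.1},
  {"slide": [0,0,0],"rot": [0,0,0],"grip": 0.1},
  {"slide": [0,0,0],"rot": [0,0,0],"grip": 0.1},
  {"slide": [0,0,0],"rot": [0,0,0],"grip": 0.1},
])

```text
time: 8.3
ee_pos: [0.6098, 0.248, 0.2031]
eef_rot: [0.091, 0.962, -0.026, 0.257]
ft_force: [-6.2, -11.4, 3.8]
width: 0.0218
grip_force: 12.0
```

```bash
python3 chk.py c.png
```

```text
TCP up,left,out mm [-58.7  75.6  31.7] toolz in slope [-0.001 -0.008 -1.   ] tooly [ 0.007  1.    -0.008]
```

View pics/c.png

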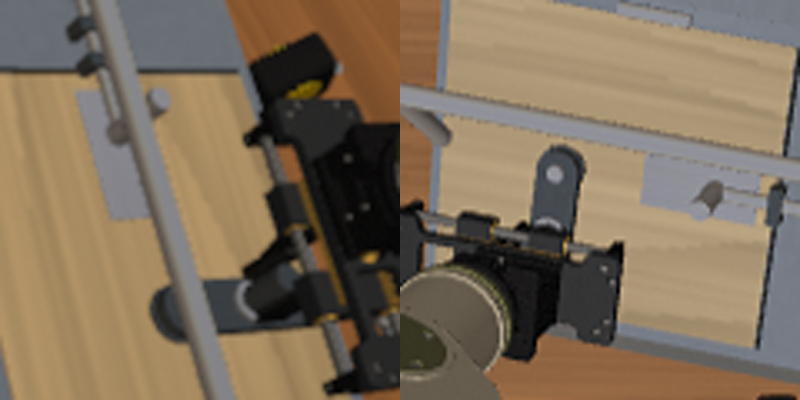

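The bar points straight down the slope (right view: pivot (555,175), knob (547,235)) and rests at its stop. I let go and back out.

arm_command([
  {"slide": [0,-0.0015,0],"rot": [0,0,0],"grip": 0.1},
  {"slide": [0,0,0],"rot": [0,0,0],"grip": 0.5},
  {"slide": [0,0,0],"rot": [0,0,0],"grip": 0.5},
  {"slide": [0,0,0],"rot": [0,0,0],"grip": 0.5},
  {"slide": [-0.0148,0.0027,0.026],"rot": [0,0,0],"grip": 0.5},
  {"slide": [-0.0148,0.0027,0.026],"rot": [0,0,0],"grip": 0.5},
  {"slide": [0,0,0],"rot": [0,0,0],"grip": 0.5},
  {"slide": [0,0,0],"rot": [0,0,0],"grip": 0.5},
])

```text
time: 9.4
ee_pos: [0.5801, 0.2535, 0.2542]
eef_rot: [0.09, 0.962, -0.024, 0.257]
ft_force: [0.6, 0.5, 0.1]
width: 0.0436
grip_force: 0.0
```

Run:
```python
from fit import *
v=np.load('v.npy');s=sensors.read_state()
t=W(bolt(v[4],v[5]-.003,.091),v);print(s['ee_pos'],s['width'],'to prebolt',np.round(t-s['ee_pos'],4))
for n in('scene','top'):
    p=snap(n,n+'_d.png');print(proj(p,W(bolt(v[4],v[5]),v)),proj(p,W(knob(1.6),v)))
    for k in('bolt_handle','keeper_knob'):print(k,[(np.round(d['bbox']).tolist(),d['conf']) for d in eyes.look_for(k,p)[:2]])
```

```text
[0.58010879 0.25352315 0.25422876] 0.04363870201053136 to prebolt [ 0.025  -0.1403  0.0286]
[[303.95772922 273.68988445]] [[342.92005623 327.51294604]]
bolt_handle [([278.0, 242.0, 305.0, 288.0], 0.51)]
keeper_knob [([303.0, 325.0, 350.0, 346.0], 0.59)]
[[215.97761613 183.25158015]] [[165.86339324 195.16219555]]
bolt_handle [([216.0, 176.0, 259.0, 185.0], 0.69), ([121.0, 77.0, 282.0, 238.0], 0.21)]
keeper_knob [([161.0, 163.0, 181.0, 204.0], 0.6)]
```

arm_command([
  {"slide": [0.0083,-0.0468,0.0095],"rot": [0,0,0],"grip": 0.5},
  {"slide": [0.0083,-0.0468,0.0095],"rot": [0,0,0],"grip": 0.5},
  {"slide": [0.0084,-0.0468,0.0096],"rot": [0,0,0],"grip": 0.5},
  {"slide": [0,0,0],"rot": [0,0,0],"grip": 0.5},
  {"slide": [0,0,0],"rot": [0,0,0],"grip": 0.5},
  {"slide": [0,0,0],"rot": [0,0,0],"grip": 0.5},
  {"slide": [0,0,0],"rot": [0,0,0],"grip": 0.5},
  {"slide": [0,0,0],"rot": [0,0,0],"grip": 0.5},
])

```text
time: 10.7
ee_pos: [0.6047, 0.1142, 0.2831]
eef_rot: [0.089, 0.962, -0.024, 0.257]
ft_force: [0.8, -0.8, 0.4]
width: 0.0439
grip_force: 0.0
```

```bash
sed -i 's/n=sys.argv\[1\]/n=sys.argv[1];knob=lambda q:bolt(.002,v[5])/' chk.py; python3 chk.py d.png
```

```text
TCP up,left,out mm [ -2.3 -57.   91.5] toolz in slope [-0.002 -0.003 -1.   ] tooly [ 0.005  1.    -0.003]
```

View pics/d.png

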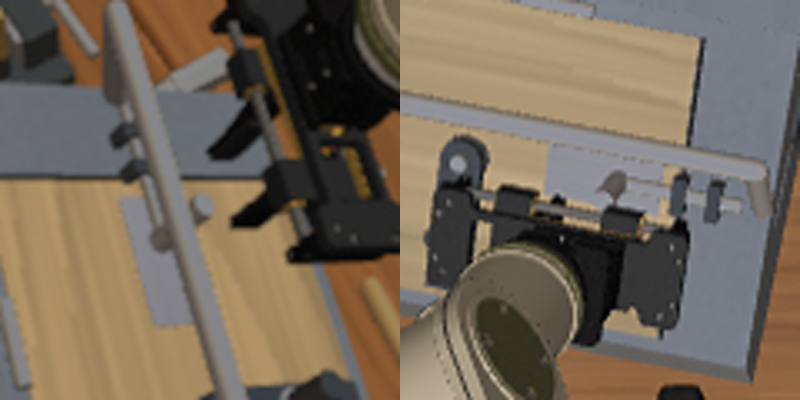

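Left view: the handle top at (200,208) and the fingertips at (215,150) and (238,222) line up with it along the slope normal. I go in and close.

arm_command([
  {"slide": [0.0148,-0.0027,-0.026],"rot": [0,0,0],"grip": 0.5},
  {"slide": [0.0148,-0.0027,-0.026],"rot": [0,0,0],"grip": 0.5},
  {"slide": [0,0,0],"rot": [0,0,0],"grip": 0.5},
  {"slide": [0,0,0],"rot": [0,0,0],"grip": 0.5},
  {"slide": [0,0,0],"rot": [0,0,0],"grip": 0.05},
  {"slide": [0,0,0],"rot": [0,0,0],"grip": 0.05},
  {"slide": [0,0,0],"rot": [0,0,0],"grip": 0.05},
  {"slide": [0,0,0],"rot": [0,0,0],"grip": 0.05},
])

```text
time: 11.8
ee_pos: [0.6345, 0.1077, 0.2317]
eef_rot: [0.09, 0.962, -0.024, 0.257]
ft_force: [-3.0, -2.4, 4.0]
width: 0.0174
grip_force: 12.0
```

arm_command([
  {"slide": [0.0016,0.0088,0],"rot": [0,0,0],"grip": 0.05},
  {"slide": [0.0016,0.0088,0],"rot": [0,0,0],"grip": 0.05},
  {"slide": [0.0016,0.0088,0],"rot": [0,0,0],"grip": 0.05},
  {"slide": [0.0016,0.0088,0],"rot": [0,0,0],"grip": 0.05},
  {"slide": [0.0016,0.0088,0],"rot": [0,0,0],"grip": 0.05},
  {"slide": [0.0016,0.0088,0],"rot": [0,0,0],"grip": 0.05},
  {"slide": [0,0,0],"rot": [0,0,0],"grip": 0.05},
  {"slide": [0,0,0],"rot": [0,0,0],"grip": 0.05},
])

```text
time: 12.8
ee_pos: [0.644, 0.1586, 0.2314]
eef_rot: [0.091, 0.962, -0.026, 0.256]
ft_force: [-7.8, -8.1, 7.3]
width: 0.0173
grip_force: 12.0
```

arm_command([
  {"slide": [0.0004,0.0025,0],"rot": [0,0,0],"grip": 0.05},
  {"slide": [0,0,0],"rot": [0,0,0],"grip": 0.05},
  {"slide": [0,0,0],"rot": [0,0,0],"grip": 0.05},
  {"slide": [0,0,0],"rot": [0,0,0],"grip": 0.05},
  {"slide": [0,0,0],"rot": [0,0,0],"grip": 0.05},
  {"slide": [0,0,0],"rot": [0,0,0],"grip": 0.05},
  {"slide": [0,0,0],"rot": [0,0,0],"grip": 0.05},
  {"slide": [0,0,0],"rot": [0,0,0],"grip": 0.05},
])

```text
time: 13.8
ee_pos: [0.6442, 0.1586, 0.2312]
eef_rot: [0.092, 0.962, -0.028, 0.256]
ft_force: [-14.1, -13.8, 11.6]
width: 0.0177
grip_force: 11.9
```

The bolt is at its stop: the force rose with no further motion. I ease off, open, and back out.

arm_command([
  {"slide": [-0.0005,-0.003,0],"rot": [0,0,0],"grip": 0.05},
  {"slide": [0,0,0],"rot": [0,0,0],"grip": 0.5},
  {"slide": [0,0,0],"rot": [0,0,0],"grip": 0.5},
  {"slide": [0,0,0],"rot": [0,0,0],"grip": 0.5},
  {"slide": [-0.0148,0.0027,0.026],"rot": [0,0,0],"grip": 0.5},
  {"slide": [-0.0148,0.0027,0.026],"rot": [0,0,0],"grip": 0.5},
  {"slide": [-0.0246,0.0045,0.0433],"rot": [0,0,0],"grip": 0.5},
  {"slide": [-0.0246,0.0045,0.0433],"rot": [0,0,0],"grip": 0.5},
])

```text
time: 14.8
ee_pos: [0.5642, 0.1755, 0.3708]
eef_rot: [0.09, 0.962, -0.024, 0.257]
ft_force: [0.6, -0.8, 1.1]
width: 0.0433
grip_force: 0.0
```

arm_command([
  {"slide": [-0.03,0,0.03],"rot": [0,0,0],"grip": 0.5},
  {"slide": [-0.03,0,0.03],"rot": [0,0,0],"grip": 0.5},
  {"slide": [0,0,0],"rot": [0,0,0],"grip": 0.5},
  {"slide": [0,0,0],"rot": [0,0,0],"grip": 0.5},
  {"slide": [0,0,0],"rot": [0,0,0],"grip": 0.5},
  {"slide": [0,0,0],"rot": [0,0,0],"grip": 0.5},
  {"slide": [0,0,0],"rot": [0,0,0],"grip": 0.5},
  {"slide": [0,0,0],"rot": [0,0,0],"grip": 0.5},
])

```text
time: 15.8
ee_pos: [0.5052, 0.1748, 0.4297]
eef_rot: [0.09, 0.962, -0.024, 0.257]
ft_force: [-0.3, -0.1, 0.1]
width: 0.0434
grip_force: 0.0
```

```bash
python3 chk.py e.png
```

```text
TCP up,left,out mm [-23.2 -15.2 272.8] toolz in slope [-0.002 -0.003 -1.   ] tooly [ 0.006  1.    -0.003]
```

View pics/e.png

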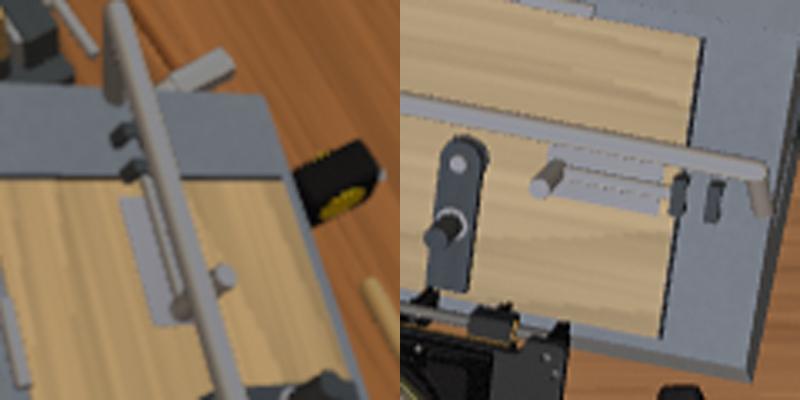

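Bar down (right view: pivot (458,163), knob (440,232)), handle drawn left to (542,186), nothing held. One numeric check of the travel before I hand in.

Run:
```python
from fit import *
v=np.load('v.npy')
for n,o,e in(('scene',0,(223,277)),('top',400,(542,185))):
    p=snap(n);f=lambda b:proj(p,W(bolt(b,v[5]),v))[0]
    c0=f(.002).astype(int)-60
    m=(np.array(e)-[o,0])/(400/120)+c0
    print(n,'seen',m,[(b,np.round(f(b),1)) for b in(.045,.05,.055)])
```

```text
scene seen [309.9 296.1] [(0.045, array([309.3, 290.7])), (0.05, array([309.9, 292.8])), (0.055, array([310.6, 294.8]))]
top seen [198.6 178.5] [(0.045, array([200.5, 180.3])), (0.05, array([198.7, 179.9])), (0.055, array([196.9, 179.6]))]
```

```bash
python3 -c "
from h import *
print(order.close_job())"
```

```text
the job is handed in; nothing more can be done
None
```

I swung the keeper bar straight down to its stop, then drew the bolt to its stop (about 54 mm by the cameras). I let go, backed the arm clear and handed the job in at about 16 s. No verdict came back, and I did not re-measure the brush, tape and hammer at the end.

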